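# Press a cooler's four push pins home crisscross

### The arm

A 6-joint arm with a two-finger parallel gripper is mounted at the origin on the work surface. World frame = base frame: x ahead of the robot, y to its left, z up, the work surface at z = 0. Lengths are in m, angles in rad, forces in N, time in s.
With the tool pointing down it reaches from about 0.35 to 1 m from the base axis. Payload 7.1 kg.
Tool frame: the origin (TCP) lies at the very end of the fingers, on their centre line; the grasp point (between the pads) lies 19 mm behind it; z points along the fingers, y is the line along which they close (so a half turn about z gives the same grasp; the last joint's range is limited). The gripper opens to 85 mm and grips with 20 to 120 N. Pads are 22 mm wide; open, the fingers measure 114 mm over their backs; the gripper's body (76 mm by 85 mm) begins 54 mm behind the grasp point. The pads swing forward as they close: fully open they stand 13 mm farther back than shut.
Start: joints at [1.247, 0.423, 1.63, -0, 1.089, -0.019], TCP at [0.188, 0.596, 0.231] pointing down, gripper open.
Joint ranges: [-3, 3], [-0.9, 2.11], [0.09, 2.58], [-1.31, 4.45], [0.11, 2.69], [-2.54, 2.54]. Speed limits (rad/s): [2.39, 2.39, 3.01, 3.14, 3.14, 3.14].

### API

Orientations are given as a unit quaternion [w, x, y, z].
In Python, from plant import readout, optics, bot gives the robot as it stands.
- The arm moves only by the tool servo_tool, never from a script. Its argument "motion" is a list of rows, each an object with "offset": the shift along the world's x, y, z in mm, a list of three; "dr": the turn, a rotation vector about the world's x, y, z in rad, a list of three. In form: [{"offset": [dx, dy, dz], "dr": [rx, ry, rz]}, ...]. A call has 1 to 12 rows; each row is the pose to reach, as a shift and turn from the pose commanded when the call began; what a row does not reach only later rows make up. A row lasts 1/8 s, in which the tool goes at most 62.5 mm and 10.7 degrees, less where a joint would pass 70% of its speed; a pose out of reach is approached as far as the arm can. A call with a gripper value outside its range is refused whole. "jaw" is the opening in per cent of the stroke, from 0 (shut) to 100 (fully open), set as the call begins (left out, the last holds). The fingers move at their own pace and stop on an object; the grip force is fixed at half the most. Time passes only in rows, so rows that repeat a pose let the fingers close. It gives the time, the measured TCP pose, the force, the opening and the grip force at its end, in the units of the state.
- readout.get_obs(): the state, without advancing time (a new reading comes with each control period).
- optics.snapshot(name): name is "side" or "top" or "wrist"; returns a dict with "pixels" (384x512x3 uint8, red, green, blue), "camera_matrix" (3x3 intrinsics, pixels), "R" (3x3) and "t" (3): a world point X has camera coordinates R X + t. Camera axes: x right, y down, z forward; pixel columns grow to the right and rows downward; lengths in m; the calibration is good to about 2 mm. A picture is of the moment at which its call begins. There is no depth.
- bot.hand_in(): hands the job in; it is judged then, once.
The state is a dict: "clock": time; "qpos": joint angles; "qd": joint speeds; "joint_efforts": joint torques, N m; "position": TCP position; "tool_rot": TCP orientation; "force": force on the tool from outside, world axes, zero at the start; "wrist_torque": the same for the moment, N m; "grip_width": finger opening in m; "finger_force": force on a finger pad.
Only numpy, scipy, OpenCV 4.12 (cv2) and the standard library are available. Lean on these libraries where they do the work, as an engineer would, in place of code of your own. Each camera call takes 0.05 s, during which the arm holds its last target. There are 200 camera calls.

### The job

Fasten the cooler with the orange-capped push pins to its circuit board by pressing the four pins crisscross in two passes: first press each pin about half way in, one diagonal pair and then the other, and only then press them all fully home, again one diagonal pair and then the other. Do not touch the other board, the one with the white-capped pins.

Things in the scene. Friction and masses are not known exactly. Their poses are not given: they have to be found in the camera images.
- pin_a (a point): Centre of the top face of an orange-capped push pin, z up. Cap 22 mm across, 8 mm thick, on a 10 mm stem. Above the work surface the cap's top is at 63 to 66 mm as found (up), 54 mm half way in, 42 mm fully home (travel 24 mm straight down to a hard stop). pin_a to pin_d stand in that order round the corners of an 80 mm square; pin_a is diagonally opposite pin_c.
- pin_b (a point): Same point on the next orange-capped pin, diagonally opposite pin_d; same sizes and heights as pin_a. Every pin moves when its cap is pushed down with about 7 N, does not spring back and stays where it is left.
- pin_c (a point): Same point on the orange-capped pin diagonally opposite pin_a; same sizes and heights. Every pin's stem is black above and yellow below: when the yellow has just gone into the grey collar, the pin is half way in.
- pin_d (a point): Same point on the orange-capped pin diagonally opposite pin_b; same sizes and heights. The cooler's aluminium fins between the pins are 36 mm high, always lower than the caps.
- other_board: The other job, not to be touched: a blue circuit board on a 170 x 150 mm plate (along its x, y), fixed to the bench, with a like cooler whose white-capped pins stand up to 66 mm above the bench. Origin: centre of the plate's underside, z up. The orange-pinned cooler, centred between its pins, has an equal fixed plate with a green board; which lies left or right varies.

How it is judged:
On the way, in this order (a step that is already met when the one before it is completed fails the run):
1. one diagonal pair of orange pins is about half way in (cap tops 47.5 to 60.5 mm above the bench) while the other pair is still up (above 62 mm) (((height (world z) of pin_a between 0.0475 and 0.0605 m and height (world z) of pin_c between 0.0475 and 0.0605 m and height (world z) of each of pin_b, pin_d above 0.062 m) or (height (world z) of pin_b between 0.0475 and 0.0605 m and height (world z) of pin_d between 0.0475 and 0.0605 m and height (world z) of each of pin_a, pin_c above 0.062 m))), for 0.1 s.
2. all four orange pins are about half way in (cap tops 47.5 to 60.5 mm) (height (world z) of pin_a between 0.0475 and 0.0605 m and height (world z) of pin_b between 0.0475 and 0.0605 m and height (world z) of pin_c between 0.0475 and 0.0605 m and height (world z) of pin_d between 0.0475 and 0.0605 m), for 0.1 s.
3. one diagonal pair is home (cap tops below 46 mm) while the other pair is still about half way in (((height (world z) of each of pin_a, pin_c below 0.046 m and height (world z) of pin_b between 0.0475 and 0.0605 m and height (world z) of pin_d between 0.0475 and 0.0605 m) or (height (world z) of each of pin_b, pin_d below 0.046 m and height (world z) of pin_a between 0.0475 and 0.0605 m and height (world z) of pin_c between 0.0475 and 0.0605 m))), for 0.1 s.
At the end, for the whole second after the job is handed in: All four orange-capped pins are home: every cap's top is within 4 mm of its fully pressed height (below 46 mm above the bench) (height (world z) of each of pin_a, pin_b, pin_c, pin_d below 0.046 m); the robot touches nothing.
It fails at once if the robot touches the other board, its cooler or its white-capped pins (contact force between other_board and the arm above 1 N or contact force between other_board and the fingers above 1 N).
It also fails if it takes over 45 s, if anything falls off the work surface, if the arm or the gripper's body presses on something with over 40 N, if the wrist force passes 120 N, or if a joint passes its speed limit or range.

## Working session

There is one attempt and no reset: what is moved stays moved. The work goes in short steps, Python scripts to look and compute and a tool call to move; the robot and the scene stay as the last step left them, time stands still between calls to the robot, and variables do not carry over. Pictures are saved under pics/ and viewed, at most 10 in all, crops included, and the job is handed in when it is done.

Besides the shell and the picture viewer there is one more tool, called as name(argument=value, ...), one argument or row to a line, values as JSON. servo_tool: Moves the arm, as the interface text tells. Its arguments: {"type":"object","properties":{"motion":{"type":"array","items":{"type":"object","properties":{"offset":{"type":"array","items":{"type":"number"}},"dr":{"type":"array","items":{"type":"number"}}}}},"jaw":{"type":"number"}},"required":["motion"]}

```bash
mkdir -p pics
cat > h.py <<'E'
import numpy as np, cv2
from plant import readout, optics, bot
def snap(n,f=None):
    s=optics.snapshot(n)
    if f: cv2.imwrite('pics/'+f,cv2.cvtColor(s['pixels'],cv2.COLOR_RGB2BGR))
    return s
def ray(s,u,v):
    R=np.array(s['R']);t=np.array(s['t'])
    return -R.T@t, R.T@np.linalg.inv(s['camera_matrix'])@[u,v,1]
def plane(s,u,v,z):
    o,d=ray(s,u,v); return o+d*(z-o[2])/d[2]
def blobs(s,lo=(5,130,110),hi=(18,255,255),amin=25):
    h=cv2.cvtColor(s['pixels'],cv2.COLOR_RGB2HSV)
    m=cv2.inRange(h,lo,hi)
    n,_,st,c=cv2.connectedComponentsWithStats(m)
    return [(c[i].round(1),st[i]) for i in range(1,n) if st[i][4]>=amin]
E
python3 - <<'E'
from h import *
o=readout.get_obs(); print(o['clock'],o['position'],o['tool_rot'],o['force'],o['grip_width'])
ims=[]
for n in ('top','side'):
    s=snap(n,n+'0.png'); ims.append(s['pixels'])
    print(n,'cam',ray(s,256,192)[0].round(3))
    for c,st in blobs(s): print(c,st,plane(s,*c,.0645).round(4))
cv2.imwrite('pics/both.png',cv2.cvtColor(np.vstack([cv2.resize(i,(400,300)) for i in ims]),cv2.COLOR_RGB2BGR))
E
```

```text
0.0 [0.18735797 0.59567469 0.23052689] [-1.24179796e-04  1.51798528e-01  9.88411142e-01 -7.78760734e-04] [ 0.78409814 -0.57957464  0.31643379] 0.0850249936919575
top cam [0.45  0.006 0.834]
[113.6 107.3] [105  86  19  40  66] [0.7415 0.2735 0.0645]
[340.2 149.8] [336 145  10  10  79] [ 0.6553 -0.199   0.0645]
[313.9 176.3] [309 171  11  11  87] [ 0.5986 -0.1426  0.0645]
[368.2 176.6] [364 172  10  10  81] [ 0.5989 -0.2554  0.0645]
[342.3 203.5] [338 199  10  10  84] [ 0.5427 -0.1995  0.0645]
side cam [0.496 0.644 0.563]
[335.9 103.1] [312  96  46  14 259] [ 0.3557 -0.5296  0.0645]
[253.6 140.6] [250 139   8   5  31] [ 0.599  -0.2511  0.0645]
[230.2 149.4] [226 147   9   6  38] [ 0.656  -0.1973  0.0645]
[272.6 151.6] [269 149   8   6  37] [ 0.5424 -0.1969  0.0645]
[249.1 162.6] [246 160   7   6  32] [ 0.5978 -0.137   0.0645]
[126.7 314.4] [103 302  45  24 131] [0.7362 0.3238 0.0645]
```

View pics/both.png

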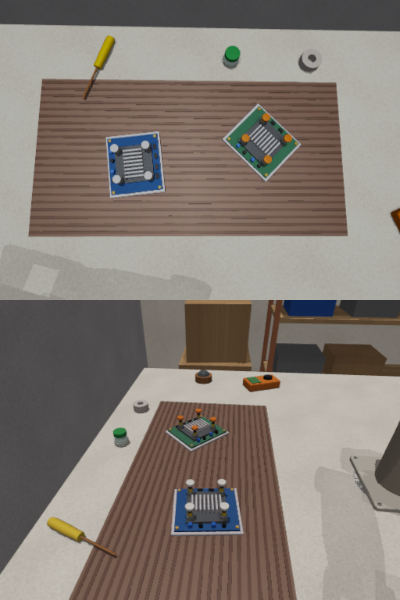

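The top view shows the orange cooler on the right. Its caps are at pixels (340,150), (314,176), (342,203) and (368,177), so the diagonals run along world x and y, centred at (0.599, -0.199). The blue board is at about y = +0.17. I'll close the jaw and travel high over it.

servo_tool(
  jaw=0,
  motion=[
    {"offset": [34, -57, 0], "dr": [0, 0, 0]},
    {"offset": [67, -114, 0], "dr": [0, 0, 0]},
    {"offset": [100, -171, 0], "dr": [0, 0, 0]},
    {"offset": [134, -228, 0], "dr": [0, 0, 0]},
    {"offset": [167, -285, 0], "dr": [0, 0, 0]},
    {"offset": [200, -342, 0], "dr": [0, 0, 0]},
    {"offset": [234, -398, 0], "dr": [0, 0, 0]},
    {"offset": [267, -454, 0], "dr": [0, 0, 0]},
    {"offset": [300, -510, 0], "dr": [0, 0, 0]},
    {"offset": [334, -567, 0], "dr": [0, 0, 0]},
    {"offset": [367, -624, 0], "dr": [0, 0, 0]},
    {"offset": [400, -680, 0], "dr": [0, 0, 0]},
  ],
)

```text
clock: 1.6
position: [0.5684, -0.0523, 0.2311]
tool_rot: [-0.0, 0.152, 0.988, 0.0]
force: [1.3, 1.9, -0.0]
grip_width: -0.0002
finger_force: 0.0
```

servo_tool(
  motion=[
    {"offset": [34, -57, 0], "dr": [0, 0, 0]},
    {"offset": [68, -115, 0], "dr": [0, 0, 0]},
    {"offset": [68, -115, 0], "dr": [0, 0, 0]},
    {"offset": [68, -115, 0], "dr": [0, 0, 0]},
  ],
)

```text
clock: 2.1
position: [0.6352, -0.1655, 0.2304]
tool_rot: [-0.001, 0.152, 0.988, 0.0]
force: [-0.4, 0.2, -0.4]
grip_width: -0.0
finger_force: 0.0
```

servo_tool(
  motion=[
    {"offset": [20, -33, -40], "dr": [0, 0, 0]},
    {"offset": [20, -33, -90], "dr": [0, 0, 0]},
    {"offset": [20, -33, -140], "dr": [0, 0, 0]},
    {"offset": [20, -33, -155], "dr": [0, 0, 0]},
    {"offset": [20, -33, -155], "dr": [0, 0, 0]},
  ],
)

```text
clock: 2.72
position: [0.6554, -0.1971, 0.0762]
tool_rot: [-0.001, 0.151, 0.988, 0.0]
force: [-0.8, 0.1, -0.4]
grip_width: -0.0002
finger_force: 0.0
```

Run:
```python
from h import *
a=snap('side'); b=snap('top')
A=cv2.resize(a['pixels'][110:190,200:310],(770,560),interpolation=2)
cv2.imwrite('pics/s1.png',A[:,:,::-1])
for c,st in blobs(b): print(c,st)
print(readout.get_obs()['position'],readout.get_obs()['force'])
```

```text
[113.7 107.4] [105  86  20  40  82]
[313.5 176. ] [309 172  10   9  75]
[342.2 203.5] [337 199  11  10  88]
[ 0.65717988 -0.19804027  0.07856642] [ 0.29262107  0.23425368 -0.36904674]
```

View pics/s1.png

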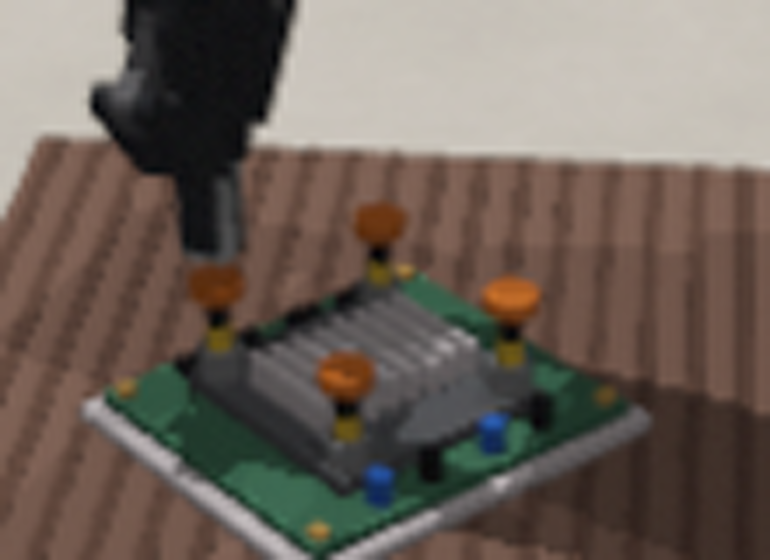

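The side crop shows the closed fingertips centred over the left cap at crop pixel (215,285), with a gap of a few mm above it. Ready to press to half way.

servo_tool(
  motion=[
    {"offset": [0, 0, -8], "dr": [0, 0, 0]},
    {"offset": [0, 0, -13], "dr": [0, 0, 0]},
    {"offset": [0, 0, -17], "dr": [0, 0, 0]},
    {"offset": [0, 0, -21], "dr": [0, 0, 0]},
    {"offset": [0, 0, -21], "dr": [0, 0, 0]},
  ],
)

```text
clock: 3.45
position: [0.6564, -0.1984, 0.0559]
tool_rot: [0.001, 0.152, 0.988, -0.0]
force: [-0.3, 1.3, 3.7]
grip_width: 0.0002
finger_force: 1.6
```

Run:
```python
from h import *
a=snap('side')
A=cv2.resize(a['pixels'][110:190,200:310],(770,560),interpolation=2)
cv2.imwrite('pics/s2.png',A[:,:,::-1])
print(readout.get_obs()['position'],readout.get_obs()['force'])
```

```text
[ 0.65633896 -0.198407    0.05589145] [-0.09241617  0.63982256  3.88289037]
```

View pics/s2.png

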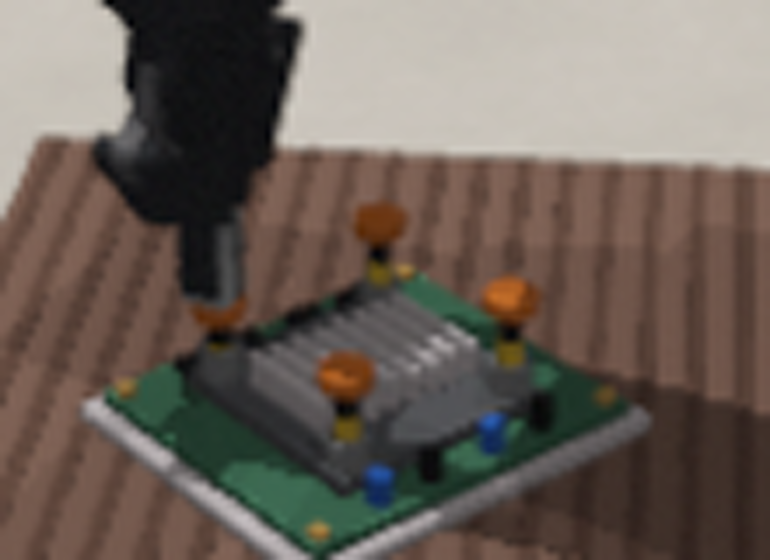

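The crop shows the left pin pushed down with only a thin yellow sliver left at (218,345), so it is almost half way. I'll press 2 mm more, then do the opposite pin.

servo_tool(
  motion=[
    {"offset": [0, 0, -2], "dr": [0, 0, 0]},
    {"offset": [0, 0, -2], "dr": [0, 0, 0]},
    {"offset": [0, 0, 25], "dr": [0, 0, 0]},
    {"offset": [-57, -1, 27], "dr": [0, 0, 0]},
    {"offset": [-113, -1, 27], "dr": [0, 0, 0]},
    {"offset": [-113, -1, 25], "dr": [0, 0, 0]},
    {"offset": [-113, -1, 14], "dr": [0, 0, 0]},
    {"offset": [-113, -1, 8], "dr": [0, 0, 0]},
    {"offset": [-113, -1, 3], "dr": [0, 0, 0]},
    {"offset": [-113, -1, -2], "dr": [0, 0, 0]},
    {"offset": [-113, -1, -2], "dr": [0, 0, 0]},
  ],
)

```text
clock: 4.88
position: [0.544, -0.1994, 0.0527]
tool_rot: [0.0, 0.152, 0.988, -0.0]
force: [0.7, -0.5, 0.6]
grip_width: -0.0
finger_force: 0.2
```

Run:
```python
from h import *
a=snap('side')
A=cv2.resize(a['pixels'][110:190,200:310],(770,560),interpolation=2)
cv2.imwrite('pics/s3.png',A[:,:,::-1])
print(readout.get_obs()['position'],readout.get_obs()['force'])
```

```text
[ 0.54373065 -0.19925006  0.0527101 ] [-0.10902225  1.04821643  0.30929938]
```

View pics/s3.png

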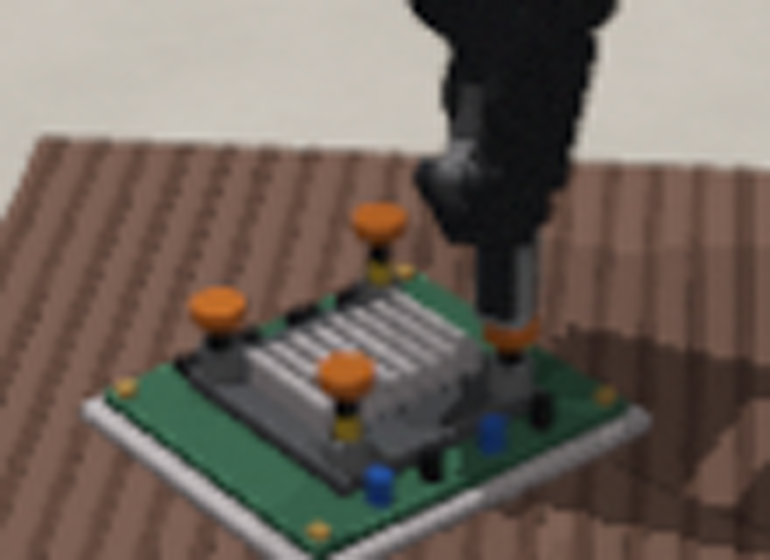

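The left and right pins at (218,305) and (512,330) both have their yellow just hidden, so that pair is half way. The other two are still up. Next is the other diagonal.

servo_tool(
  motion=[
    {"offset": [0, 0, 27], "dr": [0, 0, 0]},
    {"offset": [28, 29, 29], "dr": [0, 0, 0]},
    {"offset": [55, 57, 29], "dr": [0, 0, 0]},
    {"offset": [55, 57, 26], "dr": [0, 0, 0]},
    {"offset": [55, 57, 16], "dr": [0, 0, 0]},
    {"offset": [55, 57, 10], "dr": [0, 0, 0]},
    {"offset": [55, 57, 5], "dr": [0, 0, 0]},
    {"offset": [55, 57, 0], "dr": [0, 0, 0]},
    {"offset": [55, 57, 0], "dr": [0, 0, 0]},
  ],
)

```text
clock: 6.05
position: [0.5969, -0.1428, 0.0527]
tool_rot: [-0.001, 0.152, 0.988, 0.0]
force: [0.5, -0.1, 0.8]
grip_width: 0.0002
finger_force: 0.0
```

servo_tool(
  motion=[
    {"offset": [0, 0, 27], "dr": [0, 0, 0]},
    {"offset": [0, -57, 29], "dr": [0, 0, 0]},
    {"offset": [0, -113, 29], "dr": [0, 0, 0]},
    {"offset": [0, -113, 26], "dr": [0, 0, 0]},
    {"offset": [0, -113, 16], "dr": [0, 0, 0]},
    {"offset": [0, -113, 10], "dr": [0, 0, 0]},
    {"offset": [0, -113, 5], "dr": [0, 0, 0]},
    {"offset": [0, -113, 0], "dr": [0, 0, 0]},
    {"offset": [0, -113, 0], "dr": [0, 0, 0]},
  ],
)

```text
clock: 7.18
position: [0.5975, -0.2539, 0.0527]
tool_rot: [-0.001, 0.151, 0.989, 0.0]
force: [0.9, 0.1, -0.6]
grip_width: -0.0001
finger_force: 0.0
```

Run:
```python
from h import *
a=snap('side')
A=cv2.resize(a['pixels'][110:190,200:310],(770,560),interpolation=2)
cv2.imwrite('pics/s4.png',A[:,:,::-1])
print(readout.get_obs()['position'],readout.get_obs()['force'])
```

```text
[ 0.59769651 -0.25403339  0.05282514] [-0.57583436  0.38604245  0.23548746]
```

View pics/s4.png

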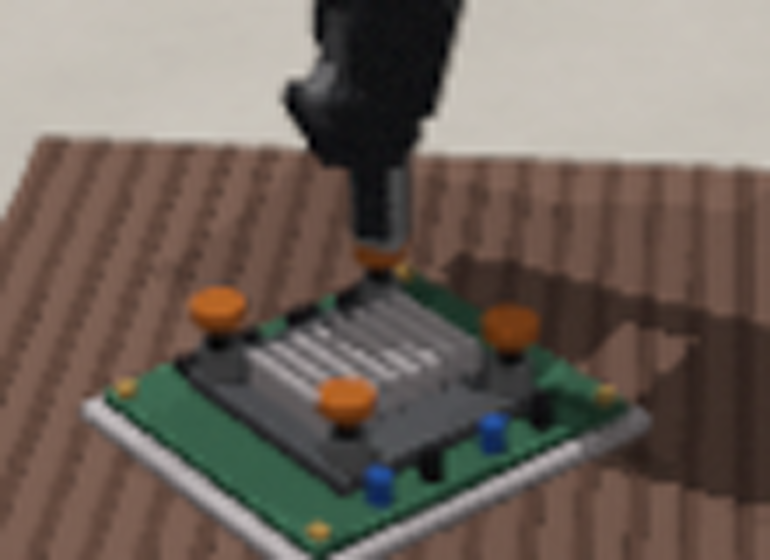

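All four pins now show no yellow, so they are half way. Final pass: first the pair along y, starting with the pin under the tool.

servo_tool(
  motion=[
    {"offset": [0, 0, -4], "dr": [0, 0, 0]},
    {"offset": [0, 0, -8], "dr": [0, 0, 0]},
    {"offset": [0, 0, -10], "dr": [0, 0, 0]},
    {"offset": [0, 0, -11], "dr": [0, 0, 0]},
    {"offset": [0, 0, -11], "dr": [0, 0, 0]},
  ],
)

```text
clock: 7.85
position: [0.5979, -0.2542, 0.0425]
tool_rot: [-0.0, 0.151, 0.988, 0.0]
force: [-0.8, 1.9, 6.1]
grip_width: 0.0001
finger_force: 2.6
```

servo_tool(
  motion=[
    {"offset": [0, 0, 15], "dr": [0, 0, 0]},
    {"offset": [0, 0, 30], "dr": [0, 0, 0]},
    {"offset": [0, 56, 30], "dr": [0, 0, 0]},
    {"offset": [0, 112, 30], "dr": [0, 0, 0]},
    {"offset": [0, 112, 28], "dr": [0, 0, 0]},
    {"offset": [0, 112, 16], "dr": [0, 0, 0]},
    {"offset": [0, 112, 10], "dr": [0, 0, 0]},
    {"offset": [0, 112, 5], "dr": [0, 0, 0]},
    {"offset": [0, 112, 1], "dr": [0, 0, 0]},
    {"offset": [0, 112, 0], "dr": [0, 0, 0]},
    {"offset": [0, 112, 0], "dr": [0, 0, 0]},
  ],
)

```text
clock: 9.22
position: [0.5977, -0.1442, 0.0422]
tool_rot: [-0.0, 0.153, 0.988, 0.0]
force: [-1.4, 1.9, 3.7]
grip_width: -0.0
finger_force: 2.1
```

Run:
```python
from h import *
a=snap('side')
A=cv2.resize(a['pixels'][110:190,200:310],(770,560),interpolation=2)
cv2.imwrite('pics/s5.png',A[:,:,::-1])
print(readout.get_obs()['position'],readout.get_obs()['force'])
```

```text
[ 0.59771863 -0.14422761  0.04221145] [-1.89301989  0.23042113  3.95301494]
```

View pics/s5.png

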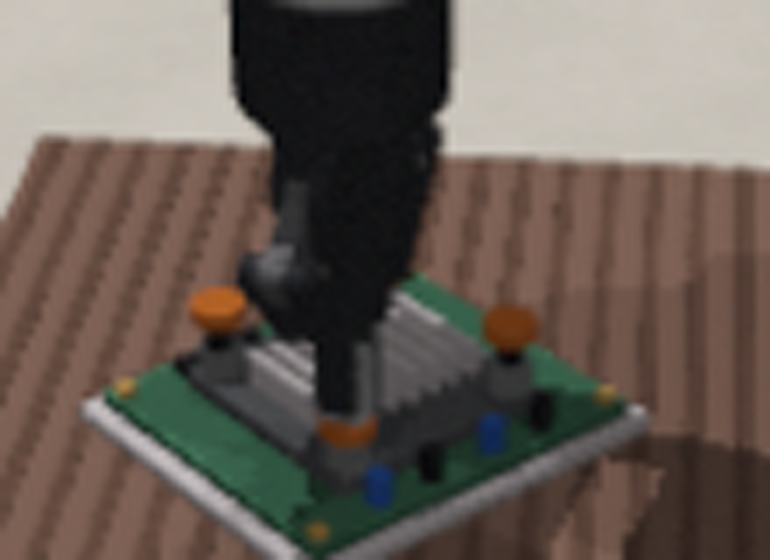

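The near pin's cap now sits on its collar at (347,435), fully down. I'll move over the next pin, with a picture before pressing to check the far pin.

servo_tool(
  motion=[
    {"offset": [0, 0, -1], "dr": [0, 0, 0]},
    {"offset": [0, 0, -1], "dr": [0, 0, 0]},
    {"offset": [0, 0, 15], "dr": [0, 0, 0]},
    {"offset": [0, 0, 30], "dr": [0, 0, 0]},
    {"offset": [29, -28, 30], "dr": [0, 0, 0]},
    {"offset": [58, -55, 30], "dr": [0, 0, 0]},
    {"offset": [58, -55, 28], "dr": [0, 0, 0]},
  ],
)

```text
clock: 10.15
position: [0.6584, -0.2005, 0.0718]
tool_rot: [0.002, 0.153, 0.988, -0.0]
force: [0.1, -0.1, 0.4]
grip_width: -0.0001
finger_force: 0.0
```

Run:
```python
from h import *
a=snap('side')
A=cv2.resize(a['pixels'][110:190,200:310],(770,560),interpolation=2)
cv2.imwrite('pics/s6.png',A[:,:,::-1])
print(readout.get_obs()['position'],readout.get_obs()['force'])
```

```text
[ 0.65638433 -0.19911726  0.07071008] [ 4.20584502e-04  4.87837695e-01 -7.18217600e-01]
```

View pics/s6.png

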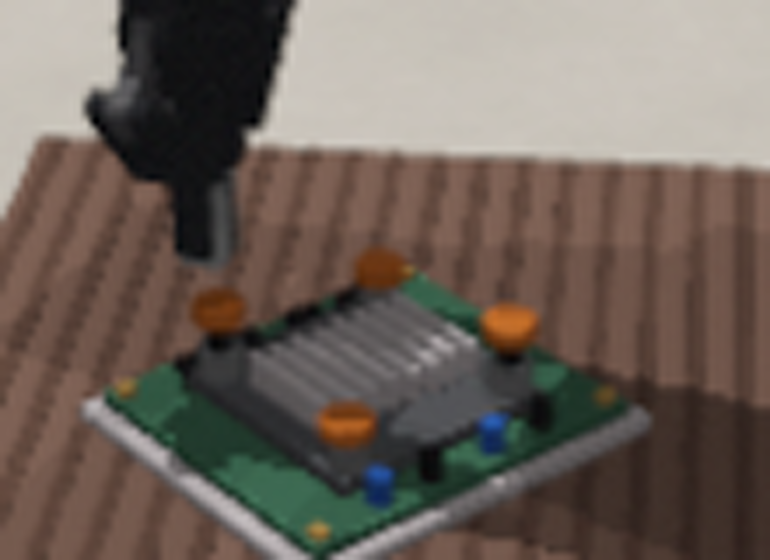

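The near and far pins at (347,425) and (380,270) are home. The left and right pins are still half way. Now the last pair.

servo_tool(
  motion=[
    {"offset": [-1, 0, -14], "dr": [0, 0, 0]},
    {"offset": [-1, 0, -19], "dr": [0, 0, 0]},
    {"offset": [-1, 0, -24], "dr": [0, 0, 0]},
    {"offset": [-1, 0, -28], "dr": [0, 0, 0]},
    {"offset": [-1, 0, -29], "dr": [0, 0, 0]},
    {"offset": [-1, 0, -29], "dr": [0, 0, 0]},
  ],
)

```text
clock: 10.95
position: [0.6539, -0.1976, 0.0419]
tool_rot: [-0.001, 0.151, 0.988, 0.0]
force: [-4.3, 0.2, 10.5]
grip_width: 0.0001
finger_force: 5.1
```

servo_tool(
  motion=[
    {"offset": [0, 0, 15], "dr": [0, 0, 0]},
    {"offset": [0, 0, 30], "dr": [0, 0, 0]},
    {"offset": [-57, 0, 30], "dr": [0, 0, 0]},
    {"offset": [-113, 0, 30], "dr": [0, 0, 0]},
    {"offset": [-113, 0, 28], "dr": [0, 0, 0]},
    {"offset": [-113, 0, 16], "dr": [0, 0, 0]},
    {"offset": [-113, 0, 10], "dr": [0, 0, 0]},
    {"offset": [-113, 0, 5], "dr": [0, 0, 0]},
    {"offset": [-113, 0, 1], "dr": [0, 0, 0]},
    {"offset": [-113, 0, 0], "dr": [0, 0, 0]},
    {"offset": [-113, 0, 0], "dr": [0, 0, 0]},
  ],
)

```text
clock: 12.32
position: [0.5434, -0.1985, 0.0419]
tool_rot: [0.001, 0.151, 0.988, -0.0]
force: [-2.6, 1.3, 10.9]
grip_width: -0.0001
finger_force: 5.7
```

servo_tool(
  motion=[
    {"offset": [0, 0, 20], "dr": [0, 0, 0]},
    {"offset": [0, 0, 60], "dr": [0, 0, 0]},
    {"offset": [0, 0, 100], "dr": [0, 0, 0]},
    {"offset": [0, 0, 100], "dr": [0, 0, 0]},
    {"offset": [0, 0, 100], "dr": [0, 0, 0]},
  ],
)

```text
clock: 12.95
position: [0.542, -0.1981, 0.1414]
tool_rot: [0.0, 0.152, 0.988, -0.0]
force: [-0.7, 0.4, -0.4]
grip_width: 0.0
finger_force: 0.0
```

Run:
```python
from h import *
a=snap('side')
A=cv2.resize(a['pixels'][110:190,200:310],(770,560),interpolation=2)
cv2.imwrite('pics/s7.png',A[:,:,::-1])
print(readout.get_obs()['position'],readout.get_obs()['force'])
```

```text
[ 0.54144776 -0.19795724  0.14069525] [-0.13635973  0.7375083  -0.30817861]
```

View pics/s7.png

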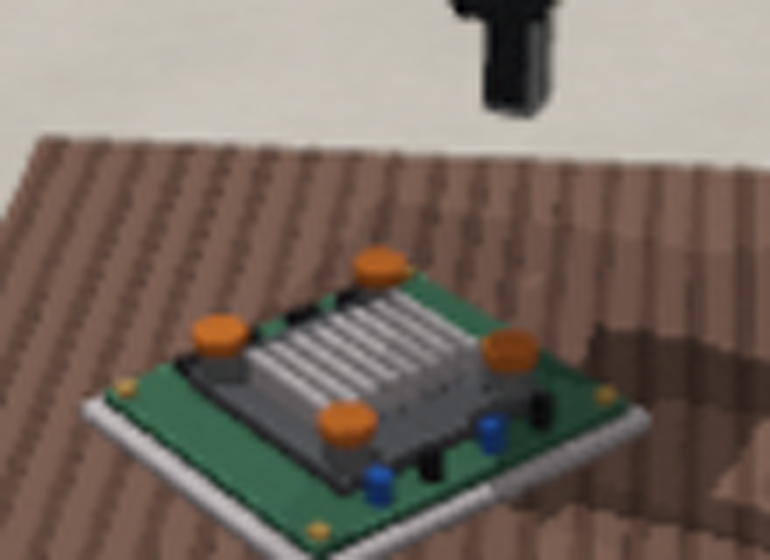

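All four caps at (218,335), (380,265), (510,352) and (347,425) sit on their collars, and the tool is clear.

```bash
python3 -c "
from plant import bot; print(bot.hand_in())"
```

```text
the job is handed in; nothing more can be done
None
```

I pressed all four orange pins crisscross, half way and then fully home, without going near the other board; the job was handed in at about 13 s, and no verdict was returned.

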